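# Press the round nozzle onto the shop vacuum's wand

## Task

The shop vacuum's wand is parked upright in its holder on the workbench, white tapered end up. Fit the blue round-spout nozzle to it: set it over the white spigot, press it straight down until its lower rim is down at the orange collar or within about a centimetre of it, so that friction alone holds it upright, then let go. Leave the red and the yellow nozzle standing where they are.

Things in the scene. Friction and masses are not known exactly. Their poses are not given: they have to be found in the camera images.
- blue_center (a point): centre of the blue plastic nozzle, on its axis (z up), 40 mm above its lower rim; 80 mm tall, 90 g, stands rim down. The lower 44 mm is a straight round sleeve 44 mm across (grip it here; 46 mm bead 10 mm above the rim); above, it narrows to a round spout 26 mm across. Socket from below: mouth 41 mm wide, narrowing at once to 31 mm, then slowly to 26 mm at 44 mm depth.
- collar_top (a point): centre of the top of the orange collar (48 mm across) round the foot of the white upright split spigot; z up. Spigot: 56 mm tall, 35 mm across at the foot, 29 at 48 mm up, bevelled tip. On a black 100 x 100 x 30 mm block. Set on lightly, the blue nozzle stops with its rim about 20 mm above the collar; 10 to 18 N pushes it down to the collar (blue_center 40 mm above this point), where it stays.
- red_center (a point): centre of the red nozzle, 44 mm above its lower rim: a 44 mm round sleeve below, a flat slot-shaped blade 54 x 13 mm at the top, 88 mm tall, 100 g; stands on the bench, not wanted
- yellow_center (a point): centre of the yellow nozzle, 39 mm above its lower rim: a 44 mm round sleeve below, a round brush head 62 mm across with black bristles at the top, 78 mm tall, 100 g; stands on the bench, not wanted
There are look-alikes about, which are no part of the job. Of the things like the part that bears collar_top, leave any that is turquoise; of the rest the smaller one is meant. What is shaped like the part that bears blue_center but green is not meant.

How it is judged:
On the way:
1. the gripper has pressed the blue nozzle down onto the spigot (its rim at most 12 mm above the collar) and is still at it (z of blue_center in the frame of collar_top below 0.052 m and horizontal distance between blue_center and collar_top below 0.01 m and angle between blue_center's own z axis and vertical below 0.175 rad and distance between the grasp point and blue_center below 0.08 m), for 0.1 s.
At the end, for the whole second after the job is handed in: The blue nozzle sits on the white spigot, let go: its lower rim at most 12 mm above the orange collar, its centre within 10 mm of the spigot's axis, upright within 10 degrees (z of blue_center in the frame of collar_top below 0.052 m and horizontal distance between blue_center and collar_top below 0.01 m and angle between blue_center's own z axis and vertical below 0.175 rad); the robot touches nothing.
It fails at once if the red nozzle was moved by more than 30 mm or knocked over (distance of red_center from where it was at the start of the episode above 0.03 m or angle between red_center's own z axis and vertical above 0.5 rad).
It fails at once if the yellow nozzle was moved by more than 30 mm or knocked over (distance of yellow_center from where it was at the start of the episode above 0.03 m or angle between yellow_center's own z axis and vertical above 0.5 rad).
It also fails if it takes over 40 s, if anything falls off the work surface, if the arm or the gripper's body presses on something with over 40 N, if the wrist force passes 120 N, or if a joint passes its speed limit or range.

## Robot

A 6-joint arm with a two-finger parallel gripper is mounted at the origin on the work surface. World frame = base frame: x ahead of the robot, y to its left, z up, the work surface at z = 0. Lengths are in m, angles in rad, forces in N, time in s.
With the tool pointing down it reaches from about 0.35 to 0.975 m from the base axis. Payload 17.4 kg.
Tool frame: the origin (TCP) lies at the very end of the fingers, on their centre line; the grasp point (between the pads) lies 19 mm behind it (r.grip_point_offset is the distance from the TCP to the grasp point, in m); z points along the fingers, y is the direction in which the jaws open and shut (so a half turn about z gives the same grasp; the last joint's range is limited). The gripper opens to 85 mm and grips with 20 to 120 N. Pads are 22 mm wide; open, the fingers measure 114 mm over their backs; the gripper's body (76 mm by 85 mm) begins 54 mm behind the grasp point. The pads swing forward as they close: fully open they stand 13 mm farther back than shut.
Start: joints at [-1.378, 0.116, 1.442, -0, 1.584, -0.038], TCP at [0.154, -0.657, 0.231] pointing down, gripper open.
Joint ranges: [-2.83, 2.83], [-0.83, 2.19], [0.07, 2.5], [-1.14, 4.28], [0.01, 3], [-2.97, 2.97]. Speed limits (rad/s): [1.89, 1.89, 2.22, 3.14, 3.14, 3.14].

## Interface

Orientations are given as a unit quaternion [x, y, z, w].
In Python, from bench import r, vision, read_clock, read_joints, read_qvel, read_joint_torque, read_position, read_orientation, read_ft_force, read_wrist_torque, read_opening gives the robot as it stands. Calls block until the motion is done:
- r.goto(position, orientation): joint-space move of the TCP to a pose.
- r.move_linear(position, speed=0.15, attitude=None): straight line of the TCP; attitude=None keeps the orientation; speed is the mean speed in m/s.
- r.move_joints(angles): joint-space move.
- r.ungrasp() and r.close_gripper(): open the fingers fully, or close them until they stop; the grip force is fixed at half the most.
- r.pause(seconds).
- r.inverse_kinematics(position, orientation): joint angles nearest the present ones, or None.
- vision.snapshot(name): name is "side" or "top" or "wrist"; returns (picture, depth): 480x640x3 uint8, red, green, blue; 480x640 float32, m along the optical axis (not along the pixel's ray), 0 where there is no reading.
- vision.get_calibration(name): a dict with "fovy" (degrees; the focal length in pixels is half the picture's height over the tangent of half this angle, whatever the lens; pixels are square), "cx", "cy" (the principal point, pixels), "R" (3x3) and "t" (3): a world point X has camera coordinates R X + t; the wrist camera has in their place "mount" (4x4, takes a point from camera to tool coordinates, whose origin is the TCP and whose axes are the flange's). Camera axes: x right, y down, z forward; pixel columns grow to the right and rows downward; lengths in m; the calibration is good to about 2 mm. A picture is of the moment at which its call begins: read the wrist's pose just before it. get_calibration takes no time and is no camera call.
A pose or a line that the arm cannot do raises r.IKError and nothing moves.
- r.close_job(): hands the job in, once; it reports no verdict.
Readings, each from a call of its own:
- read_clock(): time.
- read_joints(): joint angles.
- read_qvel(): joint speeds.
- read_joint_torque(): joint torques, N m.
- read_position(): TCP position.
- read_orientation(): TCP orientation.
- read_ft_force(): force on the tool from outside, world axes, zero at the start.
- read_wrist_torque(): the same for the moment, N m.
- read_opening(): finger opening in m.
Only numpy, scipy, OpenCV 4.12 (cv2) and the standard library are available. Lean on these libraries where they do the work, as an engineer would, in place of code of your own. Each camera call takes 0.05 s, during which the arm holds its last target.

## Working session

There is one attempt and no reset: what is moved stays moved. The work goes in short steps, each a Python script; the robot and the scene stay as the last script left them, time stands still between calls to the robot, and variables do not carry over. Pictures are saved under pics/ and viewed, and the job is handed in when it is done.

```bash
mkdir -p pics; ls; python3 - <<'E'
from bench import r, vision, read_clock
import cv2,numpy as np
for n in ["top","side","wrist"]:
    p,d=vision.snapshot(n)
    cv2.imwrite(f"pics/{n}0.png",p[:,:,::-1]); np.save(f"pics/{n}0.npy",d)
    c=vision.get_calibration(n); print(n,c)
print(read_clock())
E
```

```text
pics
top {'fovy': 46.318340351393374, 'cx': 318.23205343691865, 'cy': 236.06595148698278, 'R': array([[-0.01122549, -0.99992506,  0.00488394],
       [-0.99718561,  0.01083239, -0.07418566],
       [ 0.07412719, -0.00570296, -0.99723249]]), 't': array([-0.07992964,  0.4822914 ,  1.25699073])}
side {'fovy': 51.23101395077144, 'cx': 320.5249855472815, 'cy': 244.82980177726063, 'R': array([[ 0.97066393, -0.24001653,  0.01426916],
       [-0.16739121, -0.71717388, -0.67649228],
       [ 0.1726028 ,  0.65425812, -0.73631147]]), 't': array([-0.47077046,  0.0761758 ,  0.9161961 ])}
wrist {'fovy': 69.99925950811365, 'cx': 316.75641500772474, 'cy': 236.34067839242036, 'mount': array([[-4.47334582e-04, -9.44356965e-01, -3.28922061e-01,
         8.38781434e-02],
       [ 9.99999420e-01, -7.44859228e-04,  7.78539078e-04,
         9.69467116e-05],
       [-9.80219433e-04, -3.28921522e-01,  9.44356750e-01,
        -1.43252180e-01],
       [ 0.00000000e+00,  0.00000000e+00,  0.00000000e+00,
         1.00000000e+00]])}
0.15
```

View pics/top0.png

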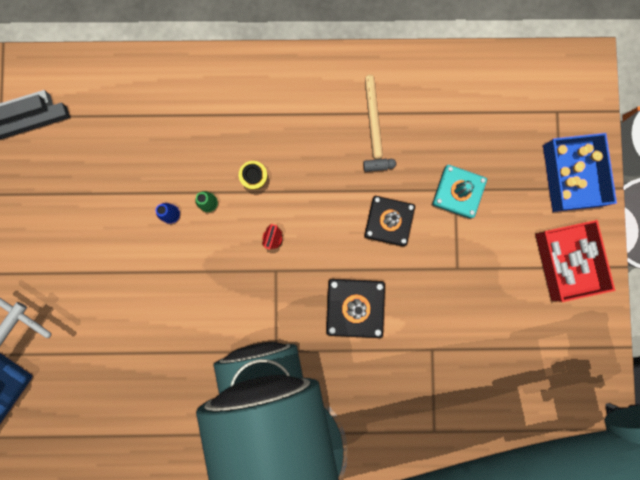

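View pics/side0.png

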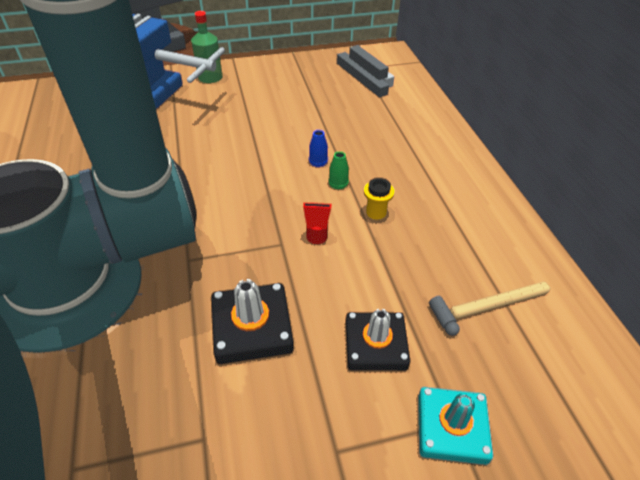

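The top picture shows these candidates:
- **Nozzle:** blue at (167,213), and a green look-alike at (206,201), which I'll leave.
- **Holder:** small black at (390,220), large black at (356,308), turquoise at (460,191). I choose the small black one.
- **Not wanted:** red at (272,237) and yellow at (253,175).

Next I'll measure positions and check a close crop.

```bash
cat > h.py <<'E'
import numpy as np,cv2
from bench import *
def cloud(n,d,c=None,T=None):
    c=c or vision.get_calibration(n)
    f=240/np.tan(np.radians(c['fovy'])/2)
    v,u=np.mgrid[:480,:640]
    P=np.stack([(u-c['cx'])/f*d,(v-c['cy'])/f*d,d],-1)
    if 'R' in c: return (P-c['t'])@c['R']
    from scipy.spatial.transform import Rotation as Ro
    p,q=T; M=c['mount']
    P=P@M[:3,:3].T+M[:3,3]
    return P@Ro.from_quat(q).as_matrix().T+np.array(p)
def circ(xy):
    A=np.c_[2*xy,np.ones(len(xy))]; s=np.linalg.lstsq(A,(xy**2).sum(1),rcond=None)[0]
    return s[:2],np.sqrt(s[2]+s[0]**2+s[1]**2)
E
python3 - <<'E'
from h import *
for n in ["top","side"]:
    p=cv2.imread(f"pics/{n}0.png"); d=np.load(f"pics/{n}0.npy"); X=cloud(n,d)
    h=cv2.cvtColor(p,cv2.COLOR_BGR2HSV); H,S,V=h[...,0].astype(int),h[...,1],h[...,2]
    xyok=(d>0)&(X[...,0]>.2)&(X[...,0]<.95)&(X[...,2]>.005)
    for nm,lo,hi in [("blue",110,130),("green",45,80),("red",0,4),("yellow",24,33),("orange",8,19)]:
        m=(H>=lo)&(H<=hi)&(S>150)&(V>50)&xyok&((X[...,2]>.006))
        k,l,st,ce=cv2.connectedComponentsWithStats(m.astype(np.uint8))
        for i in range(1,k):
            if st[i,4]<40: continue
            q=X[l==i]; print(n,nm,ce[i].round(),st[i,4],"min",q.min(0).round(3),"max",q.max(0).round(3),"med",np.median(q,0).round(3), "ctr top", q[q[:,2]>np.percentile(q[:,2],99)-.006].mean(0).round(4))
p=cv2.imread("pics/top0.png"); s=cv2.imread("pics/side0.png")
a=cv2.resize(p[180:340,320:500],None,fx=2.2,fy=2.2,interpolation=2); b=cv2.resize(p[160:260,140:290],(396,352*2//3),interpolation=2)
b=cv2.copyMakeBorder(b,0,a.shape[0]-b.shape[0],0,0,0)
cv2.imwrite("pics/crop1.png",np.hstack([a,b]))
E
```

```text
top blue [579. 171.] 1582 min [ 0.532 -0.745  0.006] max [ 0.702 -0.611  0.065] med [ 0.62  -0.668  0.04 ] ctr top [ 0.6146 -0.6686  0.0583]
top blue [169. 213.] 263 min [0.516 0.232 0.013] max [0.553 0.267 0.084] med [0.531 0.243 0.06 ] ctr top [0.5351 0.2512 0.0783]
top red [576. 263.] 1767 min [ 0.33  -0.733  0.006] max [ 0.507 -0.584  0.064] med [ 0.41  -0.666  0.041] ctr top [ 0.4245 -0.6565  0.0585]
top red [272. 237.] 306 min [ 0.452 -0.003  0.032] max [0.503 0.038 0.091] med [0.476 0.013 0.076] ctr top [0.4777 0.0166 0.087 ]
top yellow [254. 177.] 141 min [0.586 0.029 0.055] max [0.644 0.087 0.079] med [0.605 0.053 0.062] ctr top [0.6076 0.0717 0.0761]
top orange [457. 193.] 72 min [ 0.56  -0.424  0.028] max [ 0.6   -0.388  0.059] med [ 0.57  -0.397  0.034] ctr top [ 0.5687 -0.4047  0.0492]
top orange [388. 222.] 137 min [ 0.492 -0.272  0.026] max [ 0.54  -0.225  0.045] med [ 0.506 -0.238  0.033] ctr top [ 0.5065 -0.2408  0.0375]
top orange [355. 308.] 276 min [ 0.289 -0.198  0.029] max [ 0.348 -0.136  0.054] med [ 0.322 -0.161  0.044] ctr top [ 0.3182 -0.1635  0.0465]
side b
[... 371 characters left out ...]
6 0.179 ]
side red [316. 222.] 771 min [ 0.455 -0.007  0.006] max [0.506 0.027 0.092] med [0.477 0.004 0.06 ] ctr top [0.4798 0.013  0.0872]
side yellow [378. 194.] 153 min [0.589 0.026 0.061] max [0.65  0.081 0.077] med [0.609 0.042 0.064] ctr top [0.5975 0.0627 0.0758]
side orange [250. 319.] 425 min [ 0.29  -0.2    0.035] max [ 0.353 -0.14   0.05 ] med [ 0.32  -0.185  0.046] ctr top [ 0.3214 -0.1806  0.0461]
side orange [377. 339.] 266 min [ 0.494 -0.274  0.027] max [ 0.545 -0.223  0.05 ] med [ 0.51  -0.262  0.035] ctr top [ 0.5134 -0.2579  0.0359]
side orange [454. 424.] 290 min [ 0.56  -0.435  0.033] max [ 0.605 -0.39   0.063] med [ 0.573 -0.423  0.036] ctr top [ 0.5791 -0.4188  0.0379]
```

View pics/crop1.png

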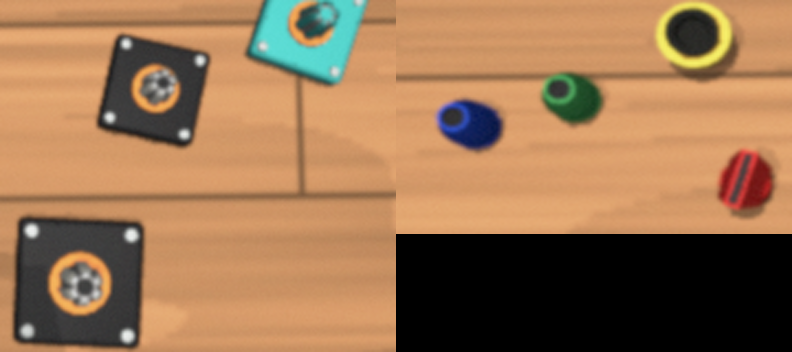

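I choose the small black holder. Its collar spans 48 mm against about 60 mm for the large one, which matches the description. Blue stands near (0.536, 0.250), with its top at 0.08. Next I'll take refined wrist views, spigot first.

```bash
cat >> h.py <<'E'
from scipy.spatial.transform import Rotation as Ro
def quat(a):
    z=np.array([0,0,-1.]);y=np.array([np.cos(a),np.sin(a),0]);x=np.cross(y,z)
    return Ro.from_matrix(np.c_[x,y,z]).as_quat()
def shot(n,name):
    T=(read_position(),read_orientation()); p,d=vision.snapshot(name)
    cv2.imwrite(f"pics/{n}.png",p[:,:,::-1]); np.save(f"pics/{n}.npy",d)
    return p,d,cloud(name,d,T=T)
E
python3 - <<'E'
from h import *
print(Ro.from_quat(read_orientation()).as_matrix().round(2))
for a in (0.277,0.277+np.pi):
  for p in ([.517,-.248,.2],[.536,.25,.2]): print(a,r.inverse_kinematics(p,quat(a)))
E
```

```text
[[ 0.97  0.23 -0.  ]
 [ 0.23 -0.97  0.  ]
 [ 0.   -0.   -1.  ]]
0.277 [-4.91754295e-01 -9.54679310e-02  1.70523675e+00 -4.44089210e-16
  1.53182383e+00 -7.68754295e-01]
0.277 [ 3.93294066e-01 -5.55725091e-02  1.66758552e+00 -4.44089210e-16
  1.52957965e+00  1.16294066e-01]
3.4185926535897933 [-4.91754295e-01 -9.54679310e-02  1.70523675e+00 -4.44089210e-16
  1.53182383e+00  2.37283836e+00]
3.4185926535897933 None
```

```bash
python3 - <<'E'
from h import *
a=.277
r.goto([.517,-.248,.2],quat(a)); p,d,X=shot("w1","wrist"); np.save("pics/w1X.npy",X)
r.goto([.536,.25,.2],quat(a)); p,d,X=shot("w2","wrist"); np.save("pics/w2X.npy",X)
print(read_clock(),read_position(),read_ft_force())
i=[cv2.resize(cv2.imread(f"pics/w{k}.png"),(400,300)) for k in (1,2)]
cv2.imwrite("pics/w12.png",np.hstack(i))
E
```

```text
4.0333 [0.53636795 0.24911495 0.20000529] [-0.32158179 -0.01118004 -0.87924956]
```

View pics/w12.png

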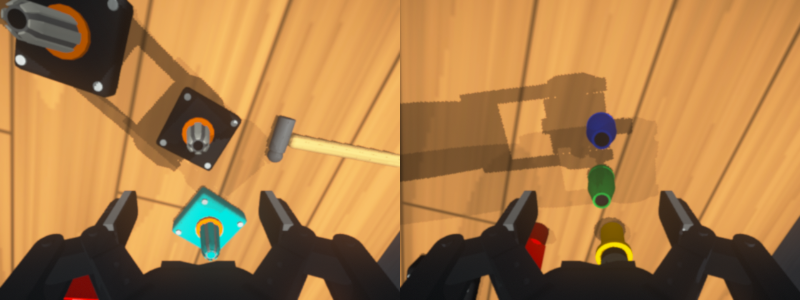

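Both wrist views are centred as planned. In the left half the small black holder is at about (198,130). In the right half the blue nozzle is at about (601,130), with green below it at (601,185). Now I'll fit the centres.

```bash
python3 - <<'E'
from h import *
def comps(k,lo,hi,smin=150,vmin=40):
    p=cv2.imread(f"pics/w{k}.png");X=np.load(f"pics/w{k}X.npy");h=cv2.cvtColor(p,cv2.COLOR_BGR2HSV)
    m=(h[...,0]>=lo)&(h[...,0]<=hi)&(h[...,1]>smin)&(h[...,2]>vmin)&(np.load(f"pics/w{k}.npy")>0)
    kk,l,st,ce=cv2.connectedComponentsWithStats(m.astype(np.uint8))
    for i in range(1,kk):
        if st[i,4]>150: yield ce[i],X[l==i],l==i,X
for c,q,m,X in comps(1,3,16,180,100):
    g=q[abs(q[:,2]-np.median(q[:,2]))<.004]
    if len(g)<50 or np.median(q[:,2])<.02: continue
    hull=cv2.convexHull(g[:,:2].astype(np.float32))[:,0]
    print("orange",c.round(),len(q),np.median(q,0).round(4),"hull",[np.round(v,4) for v in circ(hull)],"minEnc",cv2.minEnclosingCircle(g[:,:2].astype(np.float32)), np.percentile(g[:,2],[5,50,95]).round(4))
# spigot axis: points above collar near
X=np.load("pics/w1X.npy").reshape(-1,3)
for z0 in (.044,.054,.064,.074,.082,.087):
    s=X[(np.hypot(X[:,0]-.517,X[:,1]+.248)<.035)&(abs(X[:,2]-z0)<.004)]
    print(z0,len(s),s.min(0).round(4),s.max(0).round(4),[np.round(v,4) for v in circ(s[:,:2])] if len(s)>5 else '')
for c,q,m,X in comps(2,110,130,130,30):
    print("blue",c.round(),len(q),q.min(0).round(4),q.max(0).round(4))
    for lo,hi in ((.002,.008),(.014,.022),(.022,.030),(.030,.04),(.077,.083)):
        g=q[(q[:,2]>lo)&(q[:,2]<hi)]
        if len(g)>15: print(lo,len(g),[np.round(v,4) for v in circ(g[:,:2])], g.mean(0).round(4),g.min(0).round(4),g.max(0).round(4))
E
```

```text
orange [118.  54.] 1970 [ 0.3358 -0.164   0.047 ] hull [array([ 0.3196, -0.1676]), np.float64(0.0306)] minEnc ((0.31970229744911194, -0.16758942604064941), 0.03090621531009674) [0.0449 0.0471 0.0485]
orange [316. 203.] 751 [ 0.5091 -0.2373  0.0366] hull [array([ 0.5152, -0.249 ]), np.float64(0.0235)] minEnc ((0.5151964426040649, -0.24892207980155945), 0.023762203752994537) [0.035  0.0367 0.038 ]
0.044 96 [ 0.4982 -0.2499  0.0401] [ 0.5291 -0.232   0.048 ] [array([ 0.5154, -0.2493]), np.float64(0.0163)]
0.054 101 [ 0.4988 -0.2503  0.05  ] [ 0.5289 -0.2324  0.0578] [array([ 0.5153, -0.2492]), np.float64(0.0156)]
0.064 105 [ 0.4994 -0.257   0.0601] [ 0.5308 -0.2332  0.068 ] [array([ 0.5153, -0.2492]), np.float64(0.0149)]
0.074 126 [ 0.5   -0.257  0.07 ] [ 0.5305 -0.2339  0.0778] [array([ 0.5153, -0.2491]), np.float64(0.0143)]
0.082 203 [ 0.5005 -0.2632  0.078 ] [ 0.5301 -0.2341  0.086 ] [array([ 0.5153, -0.249 ]), np.float64(0.0135)]
0.087 485 [ 0.5008 -0.2632  0.083 ] [ 0.5297 -0.2345  0.091 ] [array([ 0.5152, -0.2485]), np.float64(0.0114)]
blue [321. 203.] 1499 [0.5166 0.2426 0.0119] [0.5546 0.2767 0.0828]
0.014 60 [array([0.5381, 0.2546]), np.float64(0.0216)] [0.5322 0.2723 0.0176] [0.5167 0.2585 0.0141] [0.552  0.2764 0.0217]
0.022 61 [array([0.5382, 0.2541]), np.float64(0.022)] [0.5327 0.2726 0.0259] [0.5168 0.2595 0.022 ] [0.5528 0.2763 0.0298]
0.03 75 [array([0.5383, 0.2542]), np.float64(0.022)] [0.5318 0.2722 0.035 ] [0.5166 0.2577 0.0301] [0.5507 0.2763 0.0398]
0.077 338 [array([0.538, 0.255]), np.float64(0.0116)] [0.5371 0.2572 0.0803] [0.5249 0.2426 0.077 ] [0.5509 0.2676 0.0828]
```

The measurements match the given sizes:
- **Spigot axis:** (0.5153, -0.2491), collar z about 0.036, collar radius about 23.6 mm, radius tapering from 16.3 to 13.5 mm.
- **Blue nozzle:** (0.5382, 0.2543), sleeve radius 22 mm, top at 0.080.

Now I'll grasp it.

```bash
python3 - <<'E'
from h import *
a=.277;b=np.array([.5382,.2543])
r.goto([*b,.12],quat(a)); r.move_linear([*b,.013],.08)
print(read_position(),read_ft_force())
r.close_gripper(); print(read_opening(),read_ft_force(),read_clock())
r.move_linear([*b,.17],.12); print(read_opening(),read_position(),read_ft_force(),read_clock())
p,d,X=shot("w3","wrist"); np.save("pics/w3X.npy",X); shot("s3","side")
E
```

```text
[0.53847824 0.25442292 0.01356947] [0.38649926 0.1408585  0.95470683]
0.04310616720346565 [-1.49217336 -1.10959795  5.6750199 ] 6.4167
0.043087776053018535 [0.53795222 0.25420124 0.169085  ] [ 0.78806187 -1.12060128 -1.78062457] 7.875
```

View pics/w3.png

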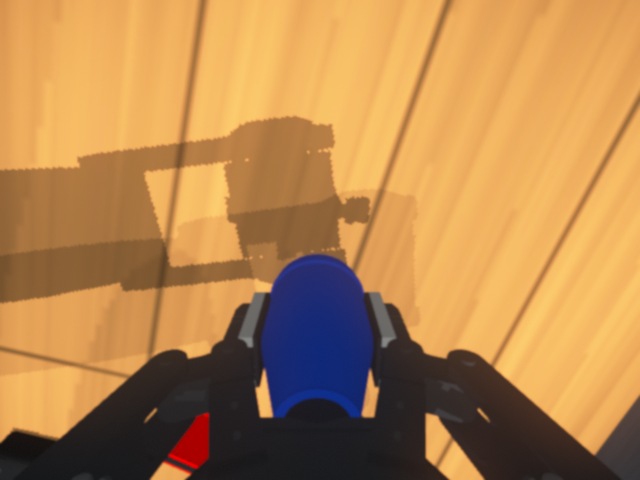

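View pics/s3.png

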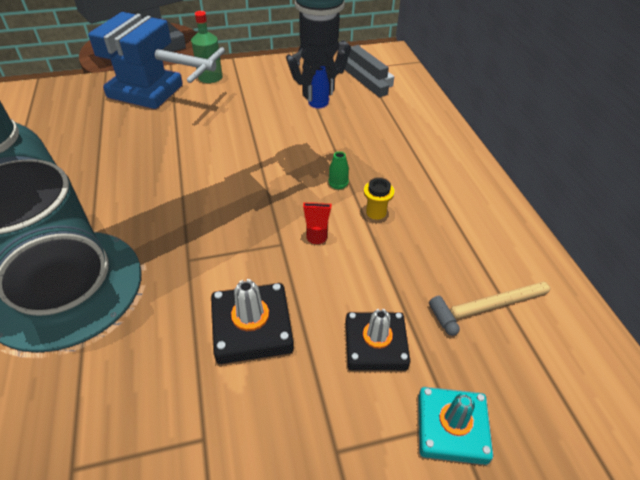

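The wrist picture shows blue held between the pads around (315,330), looking straight. In the side picture green, red and yellow are unmoved. I'll measure the nozzle's pose in the hand.

```bash
python3 - <<'E'
from h import *
p=cv2.imread("pics/w3.png");X=np.load("pics/w3X.npy");h=cv2.cvtColor(p,cv2.COLOR_BGR2HSV)
m=(h[...,0]>=110)&(h[...,0]<=130)&(h[...,1]>150)&(X[...,2]>.1)
q=X[m]; print(len(q),q.min(0),q.max(0))
for z in np.arange(.155,.24,.006):
    g=q[abs(q[:,2]-z)<.003]
    if len(g)>20:print(round(z,3),len(g),[np.round(v,4) for v in circ(g[:,:2])])
E
```

```text
13687 [0.51407144 0.24932973 0.16071598] [0.55985943 0.33551872 0.31232578]
0.161 23 [array([0.5336, 0.2622]), np.float64(0.0133)]
0.167 483 [array([0.5365, 0.2553]), np.float64(0.0214)]
0.173 368 [array([0.5368, 0.2541]), np.float64(0.0218)]
0.179 444 [array([0.5367, 0.2543]), np.float64(0.0216)]
0.185 530 [array([0.5368, 0.2542]), np.float64(0.0218)]
0.191 614 [array([0.5368, 0.2541]), np.float64(0.0219)]
0.197 731 [array([0.5368, 0.2541]), np.float64(0.0218)]
0.203 1379 [array([0.5368, 0.2544]), np.float64(0.0209)]
0.209 1548 [array([0.5368, 0.2543]), np.float64(0.0194)]
0.215 1564 [array([0.5368, 0.2543]), np.float64(0.0178)]
0.221 1619 [array([0.5368, 0.2545]), np.float64(0.016)]
0.227 1706 [array([0.5368, 0.2547]), np.float64(0.0144)]
0.233 1995 [array([0.5363, 0.2566]), np.float64(0.011)]
0.239 627 [array([0.5365, 0.2556]), np.float64(0.0108)]
```

Blue is upright in the hand, and by the camera it sits 1.2 mm in -x from the TCP. The spigot was measured in the same camera frame, so I'll offset the TCP target by that amount. I'll carry it over and lower to light contact.

```bash
python3 - <<'E'
from h import *
a=.277;s=np.array([.5165,-.2491])
r.goto([*s,.19],quat(a)); r.move_linear([*s,.125],.1); r.pause(.2)
print(read_position(),read_opening(),read_clock()); f0=read_ft_force(); print(f0)
for z in (.1,.085,.078,.074,.071,.068):
    r.move_linear([*s,z],.05); print(z,read_position().round(4),(np.array(read_ft_force())-f0).round(1),read_clock())
    if np.linalg.norm(np.array(read_ft_force())-f0)>5: break
shot("s4","side");shot("w4","wrist")
i=[cv2.resize(cv2.imread(f"pics/{k}4.png"),(400,300)) for k in "sw"]
i[0]=cv2.resize(cv2.imread("pics/s4.png")[240:390,280:480],(400,300))
cv2.imwrite("pics/sw4.png",np.hstack(i))
E
```

```text
[ 0.5167251  -0.24923022  0.12565486] 0.043196619898815306 10.8083
[-0.31382762  0.07163901 -1.88187955]
0.1 [ 0.5165 -0.2491  0.1   ] [ 0.1  0.  -0.1] 11.4583
0.085 [ 0.5163 -0.249   0.0846] [ 0.2 -0.   1.4] 11.9083
0.078 [ 0.5164 -0.249   0.0776] [ 0.9 -0.3  1. ] 12.2
0.074 [ 0.5165 -0.249   0.0737] [1.9 1.1 0.3] 12.45
0.071 [ 0.5165 -0.249   0.0708] [ 2.5  0.5 -1.1] 12.7
0.068 [ 0.5165 -0.249   0.0677] [ 2.5  2.  -0.3] 12.95
```

View pics/sw4.png

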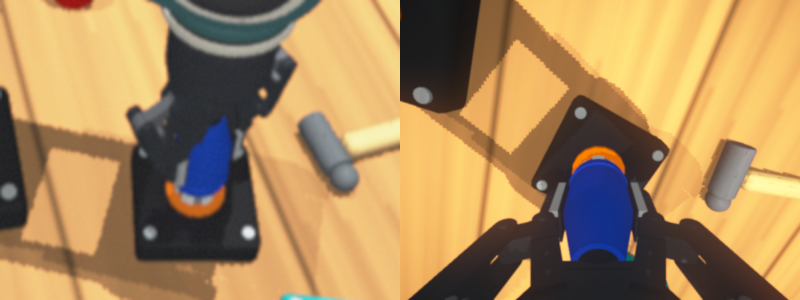

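The spigot foot is visible under blue's rim in both views (left half about (205,195), right half about (597,158)), with blue coming down over it. A small sideways force has built up, so I'll check the tilt before pressing.

```bash
cat > tilt.py <<'E'
from h import *
def tilt(n):
    T=(read_position(),read_orientation())
    p=cv2.imread(f"pics/{n}.png");X=cloud("wrist",np.load(f"pics/{n}.npy"),T=T);h=cv2.cvtColor(p,cv2.COLOR_BGR2HSV)
    zt=T[0][2]
    m=(h[...,0]>=110)&(h[...,0]<=130)&(h[...,1]>150)&(abs(X[...,2]-zt-.02)<.06)&(np.hypot(X[...,0]-T[0][0],X[...,1]-T[0][1])<.04)
    q=X[m]
    for dz in (-.003,.003,.009,.015,.021,.027,.039,.045,.051):
        g=q[abs(q[:,2]-zt-dz)<.003]
        if len(g)>20: print(round(zt+dz,3),len(g),[np.round(v,4) for v in circ(g[:,:2])])
E
python3 -c "
from tilt import *
tilt('w4')"
```

```text
0.065 471 [array([ 0.5153, -0.2488]), np.float64(0.0223)]
0.071 526 [array([ 0.5154, -0.2493]), np.float64(0.0221)]
0.077 494 [array([ 0.5153, -0.2491]), np.float64(0.0218)]
0.083 561 [array([ 0.5154, -0.2492]), np.float64(0.0219)]
0.089 634 [array([ 0.5153, -0.2491]), np.float64(0.0219)]
0.095 711 [array([ 0.5153, -0.2491]), np.float64(0.0218)]
0.107 1513 [array([ 0.5153, -0.2489]), np.float64(0.0196)]
0.113 1570 [array([ 0.5153, -0.2489]), np.float64(0.018)]
0.119 1605 [array([ 0.5153, -0.2487]), np.float64(0.0163)]
```

Blue is upright and centred on (0.5153, -0.2491). Now I'll press it down in steps.

```bash
python3 - <<'E'
from tilt import *
s=np.array([.5165,-.2491]); f0=np.array([-.31,.07,-1.88])
for z in (.064,.060,.057,.054,.052,.050,.0485):
    r.move_linear([*s,z],.04); f=np.array(read_ft_force())-f0
    print(z,read_position().round(4),f.round(1),round(read_opening(),4),read_clock())
    if abs(f[2])>35: break
r.pause(.2); print((np.array(read_ft_force())-f0).round(1))
shot("w5","wrist"); tilt("w5")
E
```

```text
0.064 [ 0.5165 -0.249   0.0637] [ 2.5  2.  -1.2] 0.0428 13.3
0.06 [ 0.5165 -0.2491  0.0598] [ 2.1  1.8 -0.2] 0.0431 13.55
0.057 [ 0.5166 -0.2491  0.0571] [2.  3.  3.5] 0.0432 13.8
0.054 [ 0.5167 -0.2491  0.0543] [2.1 3.6 5.4] 0.0429 14.05
0.052 [ 0.5167 -0.2491  0.0524] [0.9 4.2 8.8] 0.0427 14.3
0.05 [ 0.5167 -0.2491  0.0506] [-0.2  4.2  9.5] 0.0431 14.55
0.0485 [ 0.5168 -0.2492  0.0495] [-2.2  4.8 14. ] 0.0425 14.8
[-2.5  6.  13.9]
0.047 451 [array([ 0.5155, -0.2488]), np.float64(0.0222)]
0.053 525 [array([ 0.5157, -0.2495]), np.float64(0.0222)]
0.059 511 [array([ 0.5157, -0.2494]), np.float64(0.022)]
0.065 569 [array([ 0.5156, -0.2494]), np.float64(0.0219)]
0.071 632 [array([ 0.5157, -0.2494]), np.float64(0.0219)]
0.077 729 [array([ 0.5156, -0.2492]), np.float64(0.0218)]
0.089 1544 [array([ 0.5156, -0.2491]), np.float64(0.0197)]
0.095 1578 [array([ 0.5156, -0.249 ]), np.float64(0.018)]
0.101 1607 [array([ 0.5156, -0.2489]), np.float64(0.0163)]
```

```bash
python3 - <<'E'
from h import *
for n,zt in (("w3",.1691),("w4",.0677),("w5",.0495)):
    T=([.5165,-.2491,zt],read_orientation())
    p=cv2.imread(f"pics/{n}.png");X=cloud("wrist",np.load(f"pics/{n}.npy"),T=T);h=cv2.cvtColor(p,cv2.COLOR_BGR2HSV)
    m=(h[...,0]>=110)&(h[...,0]<=130)&(h[...,1]>150)
    m&=(abs(X[...,2]-zt-.03)<.06)&(np.hypot(X[...,0]-T[0][0],X[...,1]-T[0][1])<.04)
    q=X[m]; hh=np.histogram(q[:,2]-zt,bins=np.arange(.05,.085,.002)); print(n,hh[0]); 
    # lower visible edge
    print((q[:,2].min()-zt).round(4),(np.percentile(q[:,2],99.5)-zt).round(4))
    # radius v height profile -> height where radius=.0180
    for z in (.04,.046,.052):
        g=q[abs(q[:,2]-zt-z)<.003]; print(z,circ(g[:,:2])[1].round(4),end=' ')
    print()
shot("s5","side");
a=cv2.resize(cv2.imread("pics/s5.png")[260:380,300:460],(533,400)); b=cv2.imread("pics/w5.png")[150:450,200:440]; b=cv2.resize(b,(267,400))
cv2.imwrite("pics/c5.png",np.hstack([a,b]))
E
```

```text
w3 [ 551  521  572  564  581  584  661  513 1087   24    0   17    2    0
    0    0    0]
-0.0084 0.0679
0.04 0.0194 0.046 0.0178 0.052 0.016 
w4 [ 545  535  580  560  565  606  617  547 1084   26    0   15    3    0
    0    0    0]
-0.0105 0.0678
0.04 0.0194 0.046 0.0177 0.052 0.016 
w5 [ 547  538  556  568  600  581  604  534 1079   49    0   13    3    0
    0    0    0]
-0.0199 0.0679
0.04 0.0194 0.046 0.0178 0.052 0.0161
```

View pics/c5.png

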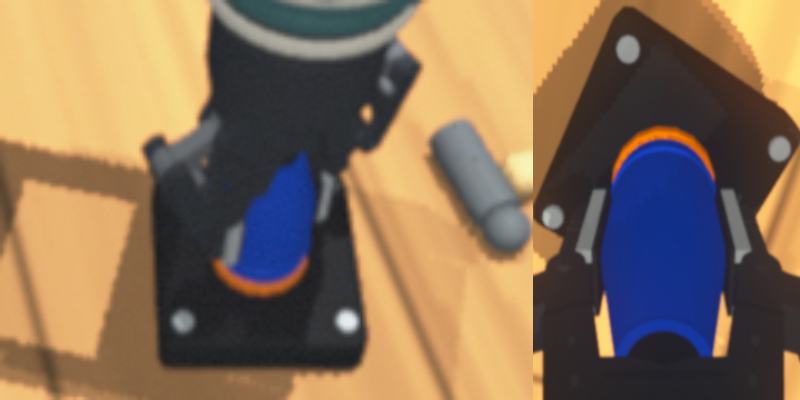

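Blue has not slipped in the grip. Its rim is at about z 0.037, at the collar, and no spigot is visible in either view, only the orange ring. I'll press 1 mm further, release and retreat.

```bash
python3 - <<'E'
from h import *
s=np.array([.5165,-.2491])
r.move_linear([*s,.0475],.04); r.pause(.2); print(read_position(),read_ft_force())
r.ungrasp(); r.pause(.2); print(read_opening(),read_ft_force())
r.move_linear([*s,.2],.1); r.pause(.3)
p,d,X=shot("w6","wrist"); shot("s6","side"); print(read_clock())
h=cv2.cvtColor(cv2.imread("pics/w6.png"),cv2.COLOR_BGR2HSV)
m=(h[...,0]>=110)&(h[...,0]<=130)&(h[...,1]>130)&(np.hypot(X[...,0]-s[0],X[...,1]-s[1])<.04)
q=X[m]; print(q.min(0),np.percentile(q[:,2],[50,90,99]))
for z in (.05,.06,.07,.08,.09,.1,.115):
    g=q[abs(q[:,2]-z)<.004]; print(z,len(g),circ(g[:,:2]) if len(g)>10 else '')
i=[cv2.resize(cv2.imread(f"pics/{k}6.png"),(400,300)) for k in "sw"]
cv2.imwrite("pics/sw6.png",np.hstack(i))
E
```

```text
[ 0.51687788 -0.24924337  0.04943906] [-8.16341956  8.71962494 23.69243142]
0.0851189944668377 [ 0.58753806 -0.66856045  0.32140101]
18.3167
[ 0.4924726  -0.26212398  0.02950935] [0.09742531 0.11667451 0.11772108]
0.05 120 (array([ 0.51566081, -0.2496062 ]), np.float64(0.022221455764959534))
0.06 91 (array([ 0.51554467, -0.24962927]), np.float64(0.021959832978103954))
0.07 105 (array([ 0.51551332, -0.24946371]), np.float64(0.02184965259131717))
0.08 190 (array([ 0.51539494, -0.24909985]), np.float64(0.021231831670581985))
0.09 329 (array([ 0.51542342, -0.24928526]), np.float64(0.019289136151263774))
0.1 328 (array([ 0.51551798, -0.2493195 ]), np.float64(0.016752508889775163))
0.115 587 (array([ 0.51540581, -0.2487714 ]), np.float64(0.01184110584591864))
```

View pics/sw6.png

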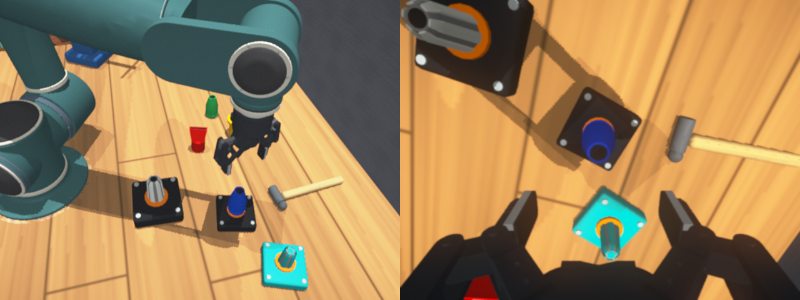

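Blue stands upright on the small black holder (left half about (237,205), right half about (598,140)). Its top is at 0.117, so its rim is about 1 mm above the collar, and it is centred within about 0.5 mm. The gripper is clear and the other nozzles are still standing. Handing in.

```bash
python3 -c "
from bench import *
print(read_clock()); r.close_job()"
```

```text
18.3167
the job is handed in; nothing more can be done
```

The blue nozzle is on the white spigot of the smaller black holder, pressed down to the orange collar and let go. I handed the job in at 18.3 s; no verdict is reported.

- **Fit:** After release the nozzle's top is at z ≈ 0.117, so its rim is about 1 mm above the collar. Its axis is within about 0.5 mm of the spigot's and it stands upright.
- **Pressing:** The highest force I read was about 26 N, well under the 120 N wrist limit. My last 1 mm of press gave no measurable travel, so it was already fully down.
- **Other parts:** Red, green and the part of yellow not hidden by the gripper are still standing in the last side picture. I judged that by eye and did not re-measure their positions. The gripper is open about 80 mm above the nozzle, and it touches nothing.
- **Disagreements:** Rough top and side camera estimates of the nozzle's y position differed from the wrist camera by 3–6 mm. I used the wrist measurement, and the fit confirmed it. Noticeable upward force began only about 7 mm above the collar, not at the 20 mm described, and the nozzle had not slipped in the grip.

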